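# Shuttle a wheel hub round the bench track and gate it in

## Task

Swing the gate of the bench track fully open, then push the shuttle with the wheel hub along the track, round the bend and up against the end stop. Keep it sliding flat between the rails and do not force it if it jams. Then swing the gate fully shut behind it and leave the other things on the bench where they are.

Things in the scene. Friction and masses are not known exactly. Their poses are not given: they have to be found in the camera images.
- track: Fixed L-shaped track, 8 mm dark steel floor, aluminium rails (10 mm thick, tops 28 mm above the bench). Channel 98 mm wide between rails throughout. Origin on the bench under the centre line where the bend starts; z up. Leg A: centre line x = 0, from its open end y = -180 mm to y = 0, travel along +y; then a 90 degree bend to the right, then leg B along +x.
- bend_centre (a point): Centre of curvature of the bend, on the bench: x = 104, y = 0 mm in the track's frame. Centre line radius 104 mm, inner rail radius 55, outer rail radius 153. The bend ends at x = 104, y = 104, where leg B begins.
- dock (a point): Where the shuttle's origin lies when home: x = 205, y = 104, z = 8 mm in the track's frame, axes as the track's. Leg B's centre line is y = 104 mm; the end stop's face is at x = 250 mm (stop 42 mm high).
- shuttle: Loose steel block 90 mm long (x, its front), 88 wide, 28 high, plan corners 20 mm radius, flat upright ends 50 mm wide; fixed on it a dark round wheel hub, 84 mm across, low cone to 49 mm above the underside. Origin: centre of underside. Starts in leg A, 60 to 115 mm before the bend. 0.4 to 0.85 kg; too wide to grip; play between rails 10 mm, in the bend about 5 mm.
- gate (a joint): Gate angle, rad: 0 shut (arm across leg B, at x = 136 to 150 mm in the track's frame, 10 mm behind a shuttle that is home), growing clockwise seen from above to 2.0 fully open (hard stops). Starts 0 to 0.3. Light friction holds it. Arm 125 mm long, 30 to 44 mm above the bench: it blocks the shuttle. Opens towards the bend; a shuttle moving forward only pushes it shut.
- gate_hinge (a point): The gate's vertical pivot, beside leg B outside the outer rail: x = 143, y = 178 mm in the track's frame, 30 mm above the bench. Axes as the track's.
- gate_knob (a point): Top centre of the gate's black upright round knob: 26 mm diameter, 56 mm tall (46 to 102 mm above the bench; this point at 102), 100 mm from the pivot along the arm. Turns with the gate: the arm points along this point's -y.
- grease_tin: Bystander: grey grease tin, 72 mm diameter, 85 mm tall, inside the corner of the L. Origin under its centre.
- wrench: Bystander: steel wrench, 170 mm long, lying beside leg A inside the L. Origin at its middle.
- bearing: Bystander: steel bearing ring, 80 mm outside, 23 mm high, left of leg B. Origin under its centre.
- mug: Bystander: white mug, 80 mm diameter, 90 mm tall, on the right. Origin under its centre.
- hammer: Bystander: hammer lying on the left. Origin at the underside of its middle.
- spray: Bystander: white bottle, 60 mm diameter, 170 mm tall, far right. Origin under its centre.
- carton: Bystander: cardboard box 110 x 80 x 60 mm, near right. Origin under its centre.
There are look-alikes about, which are no part of the job. What is shaped like the shuttle but blue or turquoise is not meant.

How it is judged:
By the outcome, as a careful person would: the job done as asked, in the order asked, and still so for the second after the job is handed in, with the robot touching nothing.
It also fails if it takes over 72 s, if anything falls off the work surface, if the arm or the gripper's body presses on something with over 40 N, if the wrist force passes 120 N, or if a joint passes its speed limit or range.

## Robot

A 6-joint arm with a two-finger parallel gripper is mounted at the origin on the work surface. World frame = base frame: x ahead of the robot, y to its left, z up, the work surface at z = 0. Lengths are in m, angles in rad, forces in N, time in s.
With the tool pointing down it reaches from about 0.25 to 0.775 m from the base axis. Payload 4 kg.
Tool frame: the origin (TCP) lies between the finger pads; the fingertips stand 25 mm ahead of it and the grasp point (between the pads) lies 6 mm ahead of it (robot.tip_reach is the z of the fingertips in the tool frame, in m); z points along the fingers, y is the line along which they close (so a half turn about z gives the same grasp; the last joint's range is limited). The gripper opens to 94 mm and grips with 3 to 60 N. Pads are 16 mm wide; open, the fingers measure 119 mm over their backs; the gripper's body (75 mm by 177 mm) begins 78 mm behind the grasp point.
Start: joints at [1.004, 0.087, 1.371, -0, 1.684, -0.103], TCP at [0.246, 0.492, 0.231] pointing down, gripper open.
Joint ranges: [-3.1, 3.1], [-0.76, 2.03], [0.27, 2.55], [-1.08, 4.22], [0.17, 2.65], [-2.57, 2.57]. Speed limits (rad/s): [2.79, 2.79, 3.14, 3.14, 3.14, 3.14].

## Interface

Orientations are given as [roll, pitch, yaw] about the fixed x, y, z axes, in that order (R = Rz(yaw) Ry(pitch) Rx(roll)).
In Python, from bench import robot gives the robot as it stands. The module is installed in compiled form; this text tells all that it offers.
- The arm moves only by the shell command python3 -m handwheel 'ROWS'. ROWS is JSON, a list of rows, each a list of 3 entries, a list of its own where there are three numbers: the turn, a rotation vector about the world's x, y, z in units of 90 degrees (1.0 is 90 degrees), then the shift along the world's x, y, z in units of 0.05 m (1.0 is 0.05 m), then the closure, from 0 (fully open) to 1 (shut). A call has 1 to 5 rows; each row shifts and turns the commanded pose from where the row before left it; what a row does not reach is not made up. A row lasts 1/10 s, in which the tool goes at most 50 mm and 8.59 degrees, less where a joint would pass 70% of its speed; a pose out of reach is approached as far as the arm can. A call with a number of a shift or a turn outside -1 to 1 is refused whole. A call with a gripper value outside its range is refused whole. The fingers move at their own pace and stop on an object; the grip force is fixed at half the most. Time passes only in rows, so rows that do not move let the fingers close. It gives the time, the measured TCP pose, the force, the opening and the grip force at its end, in the units of the state.
- robot.get_obs(): the state, without advancing time (a new reading comes with each control period).
- robot.snapshot(name): name is "scene" or "top" or "wrist"; returns (picture, depth): 384x512x3 uint8, red, green, blue; 384x512 float32, m along the optical axis (not along the pixel's ray), 0 where there is no reading.
- robot.calibration(name): a dict with "mtx" (3x3 intrinsics, pixels), "D" ([k1, k2, p1, p2, k3] as OpenCV has them; the pictures are not rectified), "extrinsics" (4x4, takes a point from camera to world coordinates); the wrist camera has in their place "hand_eye" (4x4, takes a point from camera to tool coordinates, whose origin is the TCP and whose axes are the flange's). Camera axes: x right, y down, z forward; pixel columns grow to the right and rows downward; lengths in m; the calibration is good to about 2 mm. A picture is of the moment at which its call begins: read the wrist's pose just before it. calibration takes no time and is no camera call.
- robot.close_job(): hands the job in; it is judged then, once.
Trained networks look in the newest picture that a camera, given by its name, has taken for a name from the list of things; names that differ only in an ending like _2 or _b are one class to them, and where a whole thing is asked for, a point or a joint stands for the part that bears it (a point fixed in the world has none). Each returns a list of dicts, best first, with "p" (0 to 1); they miss things now and then, are a little off and sometimes report something else, mostly with a low value. They report only what shows in the picture. A call takes as long as a camera call. They do not tell look-alikes from the thing itself.
- robot.boxes_of(query, camera): "bbox" ([left, top, right, bottom] in pixels, round what is visible of it).
The state is a dict: "time": time; "joint_positions": joint angles; "qvel": joint speeds; "joint_torque": joint torques, N m; "tool_pos": TCP position; "ee_rot": TCP orientation; "wrist_force": force on the tool from outside, world axes, zero at the start; "wrist_torque": the same for the moment, N m; "width": finger opening in m; "finger_force": force on a finger pad.
Only numpy, scipy, OpenCV 4.12 (cv2) and the standard library are available. Lean on these libraries where they do the work, as an engineer would, in place of code of your own. Each camera call takes 0.05 s, during which the arm holds its last target. There are 200 camera calls.

## Working session

There is one attempt and no reset: what is moved stays moved. The work goes in short steps, Python scripts to look and compute and a shell command to move; the robot and the scene stay as the last step left them, time stands still between calls to the robot, and variables do not carry over. Pictures are saved under pics/ and viewed, at most 10 in all, crops included, and the job is handed in when it is done.

```bash
mkdir -p pics
python3 - <<'E'
from bench import robot
import cv2,numpy as np
for n in("top","scene"):
    im,d=robot.snapshot(n); np.savez(f"pics/{n}.npz",im=im,d=d)
    cv2.imwrite(f"pics/{n}0.png",cv2.resize(im[:,:,::-1],(800,600)))
    c=robot.calibration(n);print(n,c["mtx"].round(1).tolist(),c["D"],c["extrinsics"].round(3).tolist())
    for q in("track","shuttle","gate","gate_knob","grease_tin"):
        print(q,[(np.round(b["bbox"]).tolist(),round(b["p"],2)) for b in robot.boxes_of(q,n)][:4])
print(robot.get_obs())
E
```

```text
top [[399.1, 0.0, 254.2], [0.0, 399.1, 192.8], [0.0, 0.0, 1.0]] [-0.07219178  0.          0.          0.          0.        ] [[-0.003, -0.994, 0.105, 0.412], [-1.0, 0.003, 0.001, 0.001], [-0.001, -0.105, -0.994, 1.382], [0.0, 0.0, 0.0, 1.0]]
track [([206.0, 132.0, 323.0, 230.0], 0.64)]
shuttle [([333.0, 179.0, 366.0, 209.0], 0.93), ([202.0, 244.0, 235.0, 280.0], 0.89), ([272.0, 239.0, 300.0, 271.0], 0.64), ([183.0, 138.0, 204.0, 160.0], 0.62)]
gate [([209.0, 169.0, 254.0, 181.0], 0.47)]
gate_knob [([212.0, 169.0, 254.0, 178.0], 0.59)]
grease_tin [([269.0, 124.0, 291.0, 149.0], 0.97), ([206.0, 132.0, 324.0, 233.0], 0.57)]
scene [[434.1, 0.0, 255.2], [0.0, 434.1, 194.8], [0.0, 0.0, 1.0]] [-0.01038526  0.          0.          0.          0.        ] [[0.653, 0.456, -0.605, 1.337], [0.757, -0.367, 0.54, -0.729], [0.024, -0.811, -0.585, 0.898], [0.0, 0.0, 0.0, 1.0]]
track [([185.0, 193.0, 337.0, 260.0], 0.78)]
shuttle [([156.0, 253.0, 191.0, 290.0], 0.96), ([207.0, 210.0, 237.0, 242.0], 0.74), ([182.0, 191.0, 215.0, 218.0], 0.59), ([230.0, 167.0, 257.0, 189.0], 0.57)]
gate []
gate_knob [([276.0, 205.0, 309.0, 227.0], 0.57)]
grease_tin [([277.0, 241.0, 304.0, 282.0], 0.69)]
{'time': 0.6, 'joint_positions': array([ 1.00387977e+00,  8.71684241e-02,  1.37065439e+00,  7.17155260e-06,
        1.68360548e+00, -1.03121629e-01]), 'qvel': array([-1.06099012e-03, -7.16238658e-06, -1.59826180e-03,  3.21265875e-04,
       -2.30695748e-03, -5.04400551e-04]), 'joint_torque': array([-3.48940184e-04, -3.39775050e+01, -3.02417207e+01,  7.18108658e-02,
        2.36019760e-02, -1.68048050e-06]), 'tool_pos': array([0.24606825, 0.4919169 , 0.23054632]), 'ee_rot': array([3.14142844e+00, 9.83085938e-06, 2.67779853e+00]), 'wrist_force': array([-0.27642016,  0.49188759,  0.02564327]), 'wrist_torque': array([-0.02523091, -0.01185258,  0.01126611]), 'finger_force': 0.0, 'width': 0.09416622475071897}
```

Run:
```python
import cv2,numpy as np
im=np.load("pics/top.npz")["im"][110:290,170:410,::-1]
cv2.imwrite("pics/topc.png",cv2.resize(im,(800,600),interpolation=cv2.INTER_CUBIC))
```

```text
(no output)
```

View pics/topc.png

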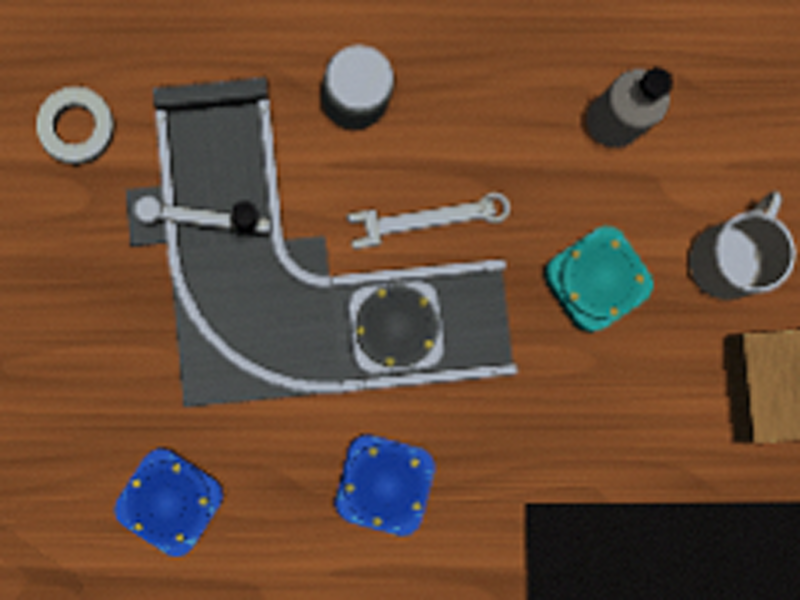

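View pics/scene0.png

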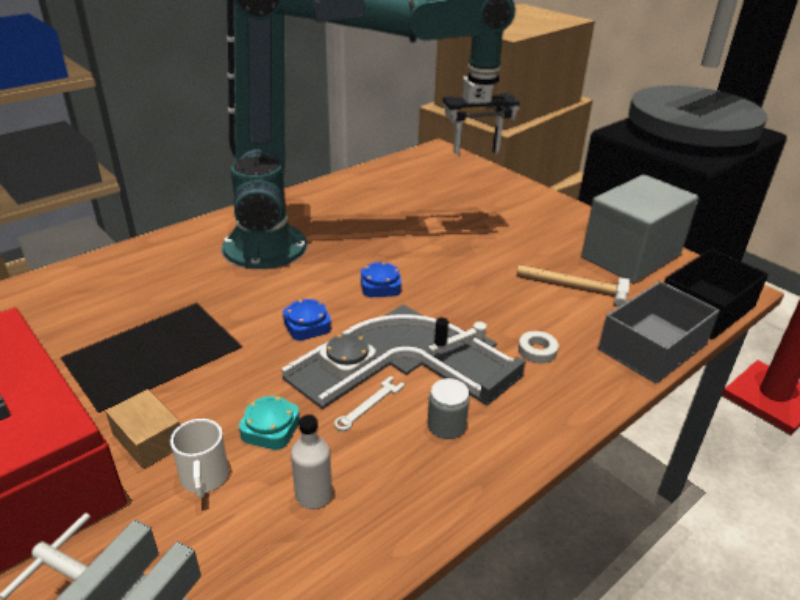

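The picture shows the real shuttle (white plate, dark hub) in leg A at crop (397,327). The look-alikes are blue at (168,502) and (385,485) and turquoise at (600,278). The gate hinge is at (147,208), the knob at (244,215), the tin at (360,80) and the wrench at (430,220). Next I fit the track outline.

```bash
cat > h.py <<'E'
import numpy as np,cv2,json
from bench import robot
C={n:robot.calibration(n) for n in("top","scene")}
def proj(P,n="top"):
    c=C[n];Ti=np.linalg.inv(c["extrinsics"])
    return cv2.projectPoints(np.float64(P).reshape(-1,1,3),cv2.Rodrigues(Ti[:3,:3])[0],Ti[:3,3],c["mtx"],c["D"])[0][:,0]
def unproj(uv,z,n="top"):
    c=C[n];T=c["extrinsics"]
    p=cv2.undistortPoints(np.float64(uv).reshape(-1,1,2),c["mtx"],c["D"])[:,0]
    r=np.c_[p,np.ones(len(p))]@T[:3,:3].T
    return T[:3,3]+r*((z-T[2,3])/r[:,2])[:,None]
def tw(t,P):  # track->world
    P=np.atleast_2d(P)/1000.;c,s=np.cos(t[2]),np.sin(t[2])
    return np.c_[P[:,0]*c-P[:,1]*s+t[0],P[:,0]*s+P[:,1]*c+t[1],P[:,2]]
def wt(t,W):
    W=np.atleast_2d(W);c,s=np.cos(t[2]),np.sin(t[2]);d=W[:,:2]-t[:2]
    return np.c_[d[:,0]*c+d[:,1]*s,-d[:,0]*s+d[:,1]*c,W[:,2]]*1000
def T(): return np.array(json.load(open("t.json")))
E
python3 - <<'E'
from h import *
from scipy.optimize import least_squares
im=np.load("pics/top.npz")["im"].astype(float)
px=lambda c:np.array(c)/(10/3)+[170,110]
L=lambda a,b,n:np.c_[np.linspace(a[0],b[0],n),np.linspace(a[1],b[1],n)]
th=np.linspace(np.pi,np.pi/2,60)
arc=lambda r:np.c_[104+r*np.cos(th),r*np.sin(th)]
M=np.r_[L((-54,-178),(-54,0),50),arc(158),L((104,158),(248,158),40),L((54,-178),(54,0),50),arc(50),L((104,54),(248,54),40)]
M=np.c_[M,np.full(len(M),28)]
g=im.min(2);sat=im.max(2)-g
sc=np.where(sat<50,g,0); sc=cv2.GaussianBlur(sc,(0,0),1.0)
ms=cv2.distanceTransform(((sc<110)).astype(np.uint8),cv2.DIST_L2,5)
# init from picked points
pk=unproj([px((514,370)),px((503,265)),px((332,281))],.028)
mk=np.array([[-54,-180,28],[54,-180,28],[54,0,28]])
t0=least_squares(lambda t:(tw(t,mk)-pk)[:,:2].ravel(),[.5,0,0.]).x
print(t0)
def f(t,img): return cv2.remap(img.astype(np.float32),*[proj(tw(t,M))[:,i].astype(np.float32)for i in(0,1)],cv2.INTER_LINEAR).ravel()
r=least_squares(lambda t:f(t,ms),t0,loss="soft_l1",diff_step=1e-3,x_scale=[.01,.01,.05])
print(r.x,r.cost)
from scipy.optimize import minimize
r2=minimize(lambda t:-f(t,sc).mean(),r.x,method="Nelder-Mead",options=dict(initial_simplex=r.x+np.vstack([np.zeros(3),np.diag([.003,.003,.02])])))
t=r2.x;print(t,r2.fun);json.dump(t.tolist(),open("t.json","w"))
print("hinge",tw(t,[[143,178,50]]),"dock",tw(t,[[205,104,8]]),"start",tw(t,[[0,0,8]]))
print("hinge img",unproj([px((147,208))],.05),"knob img",wt(t,unproj([px((244,215))],.102)))
print("shuttle hub",wt(t,unproj([px((397,327))],.045)))
for n,q in(("tin",(360,80)),("wr",(430,220)),("blue1",(385,485)),("blue2",(168,502))):print(n,unproj([px(q)],.05).round(3),wt(t,unproj([px(q)],.05)).round())
o=np.load("pics/top.npz")["im"][:,:,::-1].copy();s=4;o=cv2.resize(o[120:260,190:390],None,fx=s,fy=s,interpolation=cv2.INTER_CUBIC)
for u,v in proj(tw(t,M)):cv2.circle(o,(int((u-190+.5)*s),int((v-120+.5)*s)),1,(0,0,255),-1)
cv2.imwrite("pics/fit.png",o)
E
```

```text
[ 0.49647758 -0.05260675  0.08479186]
[ 0.49735814 -0.052584    0.08629239] 3.300612211227417
[ 0.49727616 -0.05338782  0.09378197] -139.32723999023438
hinge [[0.62297905 0.13722116 0.05      ]] dock [[0.6916363 0.0693523 0.008    ]] start [[ 0.49727616 -0.05338782  0.008     ]]
hinge img [[0.62237799 0.13724061 0.05      ]] knob img [[117.72315704  80.17169273 102.        ]]
shuttle hub [[ -1.76215452 -61.72468766  45.        ]]
tin [[ 0.754 -0.08   0.05 ]] [[254. -50.  50.]]
wr [[ 0.609 -0.149  0.05 ]] [[ 103. -106.   50.]]
blue1 [[ 0.344 -0.101  0.05 ]] [[-157.  -33.   50.]]
blue2 [[0.328 0.114 0.05 ]] [[-153.  183.   50.]]
```

View pics/fit.png

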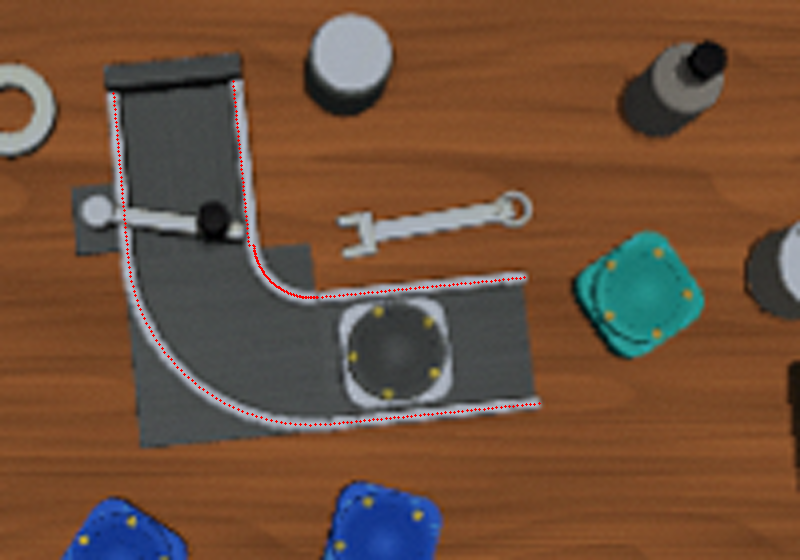

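The fit is within a pixel. The gate is at about 0.25 rad and the shuttle sits 62 mm before the bend. Now the cage approach to the knob.

```bash
cat >> h.py <<'E'
def gate(th,k=100,z=102): return tw(T(),[[143-k*np.sin(th),178-k*np.cos(th),z]])[0]
def need(x,y,z,yaw):
    o=robot.get_obs();p=o["tool_pos"];dy=yaw-o["ee_rot"][2];dy=(dy+np.pi)%(2*np.pi)-np.pi
    print("units d",((np.array([x,y,z])-p)/.05).round(2),"turnz",round(dy/(np.pi/2),3),"F",o["wrist_force"].round(1),"w",round(o["width"],3),"t",o["time"])
E
python3 - <<'E'
from h import *
th=.25
print(wt(T(),gate(.25)))
need(*gate(.25)[:2],.16,np.pi/2-.25+T()[2])
for th in(.25,.6,.95,1.3,1.65,2.0):print(th,gate(th).round(4),round(np.pi/2-th+T()[2],3))
E
```

```text
[[118.25960407  81.10875783 102.        ]]
units d [ 7.23 -9.07 -1.41] turnz -0.804 F [-0.3  0.5  0. ] w 0.094 t 0.6
0.25 [0.6074 0.0384 0.102 ] 1.415
0.6 [0.5745 0.0498 0.102 ] 1.065
0.95 [0.5474 0.0717 0.102 ] 0.715
1.3 [0.5296 0.1016 0.102 ] 0.365
1.65 [0.523  0.1358 0.102 ] 0.015
2.0 [0.5286 0.1701 0.102 ] -0.335
```

```bash
python3 -m handwheel '[[[0,0,-0.06],[0.5,-0.62,0],0.57],[[0,0,-0.06],[0.5,-0.62,0],0.57],[[0,0,-0.06],[0.5,-0.62,0],0.57],[[0,0,-0.06],[0.5,-0.62,0],0.57],[[0,0,-0.06],[0.5,-0.62,0],0.57]]'
python3 -m handwheel '[[[0,0,-0.06],[0.5,-0.62,0],0.57],[[0,0,-0.06],[0.5,-0.62,0],0.57],[[0,0,-0.06],[0.5,-0.62,0],0.57],[[0,0,-0.06],[0.5,-0.62,0],0.57],[[0,0,-0.06],[0.5,-0.62,0],0.57]]'
python3 -m handwheel '[[[0,0,-0.06],[0.5,-0.62,0],0.57],[[0,0,-0.06],[0.5,-0.62,0],0.57],[[0,0,-0.06],[0.5,-0.62,0],0.57],[[0,0,0],[0,0,-0.5],0.57],[[0,0,0],[0,0,0],0.57]]'
python3 - <<'E'
from h import *
need(*gate(.25)[:2],.16,np.pi/2-.25+T()[2])
o=robot.get_obs();im,d=robot.snapshot("wrist");c=robot.calibration("wrist")
cv2.imwrite("pics/w1.png",im[:,:,::-1]);print(c,o["tool_pos"],o["ee_rot"]); print(robot.boxes_of("gate_knob","wrist"))
E
```

```text
time: 1.1
tool_pos: [0.3718, 0.3357, 0.2307]
ee_rot: [3.141, 0.0, 2.203]
wrist_force: [-0.5, 0.8, 1.0]
width: 0.0573
finger_force: 0.0
time: 1.6
tool_pos: [0.4969, 0.1805, 0.2307]
ee_rot: [3.141, -0.0, 1.731]
wrist_force: [0.3, 0.9, 0.1]
width: 0.0402
finger_force: 0.0
time: 2.1
tool_pos: [0.5698, 0.0877, 0.2017]
ee_rot: [-3.135, 0.001, 1.451]
wrist_force: [-0.1, -0.1, -0.7]
width: 0.0405
finger_force: 0.0
units d [ 0.75 -0.98 -0.83] turnz -0.023 F [-0.1 -0.1 -0.7] w 0.041 t 2.1
{'mtx': array([[341.7698663 ,   0.        , 259.1023741 ],
       [  0.        , 341.7698663 , 194.08937491],
       [  0.        ,   0.        ,   1.        ]]), 'D': array([-0.0025524,  0.       ,  0.       ,  0.       ,  0.       ]), 'hand_eye': array([[-4.96490568e-05, -9.60362929e-01, -2.78752656e-01,
         8.05177359e-02],
       [ 9.99999998e-01, -6.08959813e-05,  3.16882587e-05,
         8.06620585e-05],
       [-4.74071455e-05, -2.78752653e-01,  9.60362929e-01,
        -1.54799326e-01],
       [ 0.00000000e+00,  0.00000000e+00,  0.00000000e+00,
         1.00000000e+00]])} [0.56982914 0.08767405 0.20171166] [-3.13454799e+00  1.09286875e-03  1.45053600e+00]
[{'bbox': [293.9, 113.4, 327.2, 243.4], 'p': 0.97}]
```

View pics/w1.png

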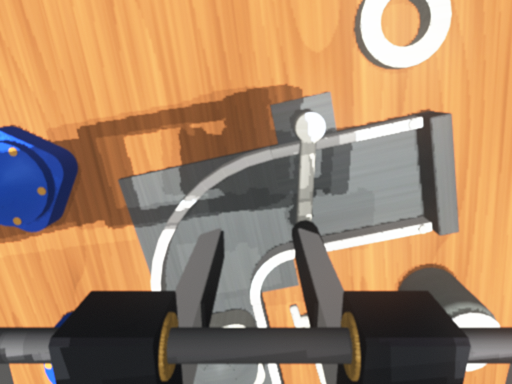

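The wrist view shows the hinge at (311,127), with the knob at about (306,232) behind the right finger. Next I check this against the track fit.

```bash
python3 - <<'E'
from h import *
from scipy.spatial.transform import Rotation as R
c=robot.calibration("wrist");o=robot.get_obs()
W=np.eye(4);W[:3,:3]=R.from_euler("xyz",o["ee_rot"]).as_matrix();W[:3,3]=o["tool_pos"];W=W@c["hand_eye"];Wi=np.linalg.inv(W)
P=np.array([tw(T(),[[143,178,z]])[0] for z in(44,60)]+[tw(T(),[[250,54,28]])[0],tw(T(),[[250,158,28]])[0],gate(.25),gate(.25,z=46)])
print(cv2.projectPoints(P,cv2.Rodrigues(Wi[:3,:3])[0],Wi[:3,3],c["mtx"],c["D"])[0][:,0].round())
E
python3 -m handwheel '[[[0,0,-0.02],[0.38,-0.49,0],0.57],[[0,0,0],[0.37,-0.49,0],0.57],[[0,0,0],[0,0,0],0.57]]'
python3 -c "
from h import *
need(*gate(.25)[:2],.16,np.pi/2-.25+T()[2])"
```

```text
[[310. 125.]
 [313. 127.]
 [431. 221.]
 [423. 121.]
 [311. 254.]
 [303. 229.]]
time: 2.5
tool_pos: [0.6101, 0.0383, 0.2068]
ee_rot: [3.139, 0.001, 1.42]
wrist_force: [-0.4, 0.4, -0.7]
width: 0.0407
finger_force: 0.0
units d [-0.05  0.   -0.94] turnz -0.003 F [-0.4  0.4 -0.7] w 0.041 t 2.5
```

```bash
python3 -m handwheel '[[[0,0,0],[-0.05,0,-0.6],0.57],[[0,0,0],[0,0,-0.6],0.57],[[0,0,0],[0,0,-0.3],0.57],[[0,0,0],[0,0,-0.3],0.57],[[0,0,0],[0,0,0],0.57]]'
python3 -m handwheel '[[[0,0,0],[0,0,-0.25],0.57],[[0,0,0],[0,0,-0.25],0.57],[[0,0,0],[0,0,0],0.57]]'
python3 - <<'E'
from h import *
need(*gate(.25)[:2],.09,np.pi/2-.25+T()[2])
g=[gate(t) for t in np.linspace(.25,2.0,15)]
print((np.diff(g,axis=0)[:,:2]/.05).round(2).tolist())
E
```

```text
time: 3.0
tool_pos: [0.6049, 0.0406, 0.1138]
ee_rot: [-3.138, 0.0, 1.422]
wrist_force: [-0.5, 0.2, -0.1]
width: 0.0404
finger_force: 0.0
time: 3.3
tool_pos: [0.6049, 0.04, 0.0884]
ee_rot: [-3.138, 0.0, 1.421]
wrist_force: [-0.5, -0.2, 0.8]
width: 0.0406
finger_force: 0.0
units d [ 0.05 -0.03  0.03] turnz -0.004 F [-0.5 -0.2  0.8] w 0.041 t 3.3
[[-0.24, 0.05], [-0.24, 0.08], [-0.22, 0.11], [-0.21, 0.14], [-0.19, 0.16], [-0.17, 0.19], [-0.14, 0.21], [-0.11, 0.22], [-0.09, 0.23], [-0.06, 0.24], [-0.03, 0.25], [0.01, 0.25], [0.04, 0.25], [0.07, 0.24]]
```

```bash
python3 -m handwheel '[[[0,0,-0.08],[-0.24,0.05,0],0.57],[[0,0,-0.08],[-0.24,0.08,0],0.57],[[0,0,-0.08],[-0.22,0.11,0],0.57],[[0,0,-0.08],[-0.21,0.14,0],0.57],[[0,0,-0.08],[-0.19,0.16,0],0.57]]'
python3 -m handwheel '[[[0,0,-0.08],[-0.17,0.19,0],0.57],[[0,0,-0.08],[-0.14,0.21,0],0.57],[[0,0,-0.08],[-0.11,0.22,0],0.57],[[0,0,-0.08],[-0.09,0.23,0],0.57],[[0,0,-0.08],[-0.06,0.24,0],0.57]]'
python3 -m handwheel '[[[0,0,-0.08],[-0.03,0.25,0],0.57],[[0,0,-0.08],[0.01,0.25,0],0.57],[[0,0,-0.08],[0.04,0.25,0],0.57],[[0,0,0],[0,0,0],0.57]]'
python3 -c "
from h import *
need(*gate(2.0)[:2],.09,np.pi/2-2+T()[2])"
```

```text
time: 3.8
tool_pos: [0.5513, 0.0665, 0.0909]
ee_rot: [3.14, -0.001, 0.787]
wrist_force: [1.1, -0.1, -0.7]
width: 0.0402
finger_force: 0.7
time: 4.3
tool_pos: [0.5229, 0.1212, 0.091]
ee_rot: [3.14, -0.001, 0.159]
wrist_force: [1.9, -1.4, 0.1]
width: 0.0408
finger_force: 0.7
time: 4.7
tool_pos: [0.524, 0.1599, 0.0911]
ee_rot: [-3.141, -0.001, -0.211]
wrist_force: [-0.3, -0.4, -0.6]
width: 0.0404
finger_force: 0.0
units d [ 0.09  0.2  -0.02] turnz -0.079 F [-0.3 -0.4 -0.6] w 0.04 t 4.7
```

```bash
python3 -m handwheel '[[[0,0,-0.08],[0.08,0.2,0],0.57],[[0,0,0],[0.02,0.06,0],0.57],[[0,0,0],[0,0,0],0.57]]'
for i in 1; do python3 -m handwheel '[[[0,0,0],[0.02,0.05,0],0.57],[[0,0,0],[0,0,0],0.57]]'; done
python3 -m handwheel '[[[0,0,0],[0.02,0.05,0],0.57],[[0,0,0],[0,0,0],0.57]]'
python3 -c "
from h import *
need(*gate(2.0)[:2],.09,np.pi/2-2+T()[2])"
```

```text
time: 5.0
tool_pos: [0.5287, 0.1718, 0.0906]
ee_rot: [-3.141, -0.0, -0.334]
wrist_force: [0.2, 0.3, -0.4]
width: 0.0403
finger_force: 0.0
time: 5.2
tool_pos: [0.5295, 0.1742, 0.0905]
ee_rot: [3.141, 0.0, -0.337]
wrist_force: [0.6, -0.3, -0.6]
width: 0.0403
finger_force: 0.4
time: 5.4
tool_pos: [0.5297, 0.1749, 0.0903]
ee_rot: [3.136, 0.001, -0.338]
wrist_force: [-3.8, -5.9, 1.8]
width: 0.0403
finger_force: 3.2
units d [-0.02 -0.09 -0.01] turnz 0.002 F [-3.8 -5.9  1.8] w 0.04 t 5.4
```

```bash
python3 -m handwheel '[[[0,0,0],[0.01,0.04,0],0.57],[[0,0,0],[0,0,0],0.57]]'
python3 -m handwheel '[[[0,0,0],[-0.03,-0.12,0],0.57],[[0,0,0],[0,0,0.4],0.57],[[0,0,0],[0,0,0.6],0.57],[[0,0,0],[0,0,0.6],0.57],[[0,0,0],[0,0,0.4],0.57]]'
python3 - <<'E'
from h import *
t=T()
im,d=robot.snapshot("top");np.savez("pics/top2.npz",im=im)
print("hub box",[ (b["bbox"],b["p"]) for b in robot.boxes_of("shuttle","top")])
o=cv2.resize(im[120:250,190:350,::-1],(800,650),interpolation=cv2.INTER_CUBIC)
cv2.imwrite("pics/open.png",cv2.resize(o,(738,600)))
for s in(-62,):
  # push pose: contact face 45 behind centre, finger half-width 8 mm + 12 gap
  p=tw(t,[[0,s-45-8-14,0]])[0];need(*p[:2],.16,t[2]+np.pi)
  need(*p[:2],.16,t[2])
E
```

```text
time: 5.6
tool_pos: [0.5297, 0.175, 0.0902]
ee_rot: [3.132, 0.001, -0.338]
wrist_force: [-5.7, -10.3, 3.8]
width: 0.0404
finger_force: 5.6
time: 6.1
tool_pos: [0.5307, 0.1734, 0.1933]
ee_rot: [-3.138, -0.003, -0.337]
wrist_force: [-0.6, 0.3, 1.3]
width: 0.0405
finger_force: 0.0
hub box [([330.6, 177.4, 367.7, 210.4], 0.97), ([278.0, 193.1, 302.5, 222.5], 0.9), ([269.3, 241.2, 299.0, 269.5], 0.81), ([212.9, 245.5, 235.1, 278.9], 0.6)]
units d [-0.45 -7.11 -0.7 ] turnz -1.725 F [ 0.3 -0.1  0.9] w 0.041 t 6.2
units d [-0.45 -7.11 -0.7 ] turnz 0.275 F [ 0.3 -0.1  0.9] w 0.041 t 6.2
```

View pics/open.png

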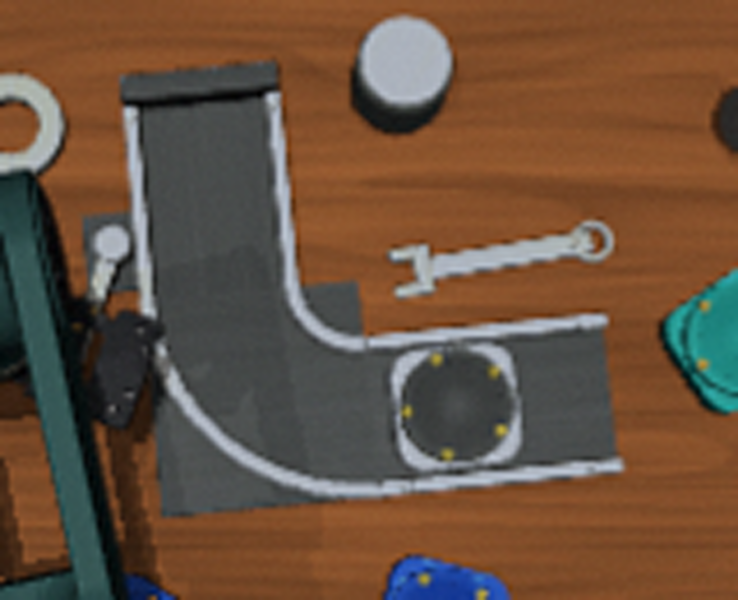

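The gate is open, with its arm running from the hinge (112,242) down-left, and the shuttle hasn't moved. Moving behind the shuttle.

```bash
python3 -m handwheel '[[[0,0,0.085],[-0.03,-0.47,0],0.79],[[0,0,0.085],[-0.03,-0.47,0],0.79],[[0,0,0.085],[-0.03,-0.47,0],0.79],[[0,0,0.085],[-0.03,-0.47,0],0.79],[[0,0,0.085],[-0.03,-0.47,0],0.79]]'
python3 -m handwheel '[[[0,0,0.085],[-0.03,-0.47,0],0.79],[[0,0,0.085],[-0.03,-0.47,0],0.79],[[0,0,0.085],[-0.03,-0.47,0],0.79],[[0,0,0.085],[-0.03,-0.47,0],0.79],[[0,0,0.085],[-0.03,-0.47,0],0.79]]'
python3 -m handwheel '[[[0,0,0.085],[-0.03,-0.47,0],0.79],[[0,0,0.085],[-0.03,-0.47,0],0.79],[[0,0,0.085],[-0.03,-0.47,0],0.79],[[0,0,0.085],[-0.03,-0.47,0],0.79],[[0,0,0.085],[-0.03,-0.47,0],0.79]]'
python3 - <<'E'
from h import *
t=T();p=tw(t,[[0,-129,0]])[0];need(*p[:2],.043,t[2]+np.pi/2)
E
```

```text
time: 6.7
tool_pos: [0.5214, 0.0547, 0.1886]
ee_rot: [-3.14, 0.002, 0.336]
wrist_force: [0.3, 1.0, 0.6]
width: 0.0196
finger_force: 0.0
time: 7.2
tool_pos: [0.514, -0.0627, 0.1886]
ee_rot: [-3.14, 0.0, 1.003]
wrist_force: [-0.1, -0.1, -0.4]
width: 0.0198
finger_force: 0.0
time: 7.7
tool_pos: [0.5066, -0.1802, 0.1886]
ee_rot: [-3.14, -0.002, 1.671]
wrist_force: [1.2, 0.1, 0.1]
width: 0.0195
finger_force: 0.0
units d [ 0.06 -0.03 -2.91] turnz -0.004 F [1.2 0.1 0.1] w 0.019 t 7.7
```

```bash
python3 -m handwheel '[[[0,0,0],[0.06,-0.03,-0.7],0.79],[[0,0,0],[0,0,-0.7],0.79],[[0,0,0],[0,0,-0.5],0.79],[[0,0,0],[0,0,-0.4],0.79],[[0,0,0],[0,0,0],0.79]]'
python3 -m handwheel '[[[0,0,0],[0,0,-0.3],0.79],[[0,0,0],[0,0,-0.3],0.79],[[0,0,0],[0,0,0],0.79]]'
python3 - <<'E'
from h import *
t=T();p=tw(t,[[0,-129,0]])[0];need(*p[:2],.043,t[2]+np.pi/2)
im,d=robot.snapshot("scene");cv2.imwrite("pics/s2.png",cv2.resize(im[130:310,100:340,::-1],(800,600),interpolation=cv2.INTER_CUBIC))
E
```

```text
time: 8.2
tool_pos: [0.5069, -0.1795, 0.0702]
ee_rot: [-3.134, -0.005, 1.665]
wrist_force: [-0.4, 0.5, 0.5]
width: 0.0198
finger_force: 0.0
time: 8.5
tool_pos: [0.509, -0.1805, 0.0436]
ee_rot: [-3.139, -0.002, 1.665]
wrist_force: [0.5, -0.1, -0.4]
width: 0.0195
finger_force: 0.0
units d [ 0.01 -0.03 -0.01] turnz -0.0 F [ 0.5 -0.1 -0.4] w 0.02 t 8.5
```

View pics/s2.png

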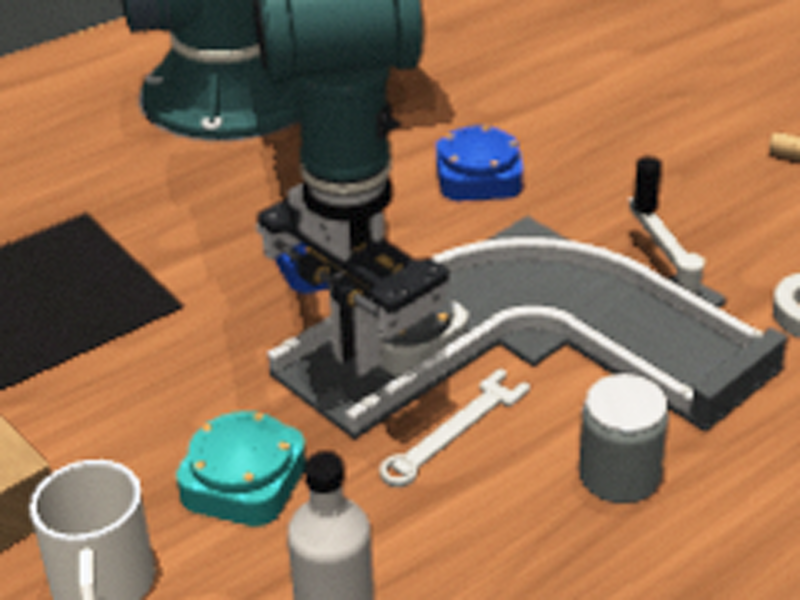

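The gripper is in leg A behind the shuttle, with the fingers at (350,340) and the gate open at (665,240). Now feeling for contact.

```bash
python3 -m handwheel '[[[0,0,0],[-0.01,0.1,0],0.79],[[0,0,0],[-0.01,0.1,0],0.79]]'
python3 -m handwheel '[[[0,0,0],[0,0.06,0],0.79],[[0,0,0],[-0.01,0.06,0],0.79]]'
python3 -m handwheel '[[[0,0,0],[-0.01,0.06,0],0.79],[[0,0,0],[-0.01,0.06,0],0.79]]'
python3 -m handwheel '[[[0,0,0],[-0.01,0.06,0],0.79],[[0,0,0],[0,0.06,0],0.79]]'
python3 -c "
from h import *
print(wt(T(),robot.get_obs()['tool_pos']))"
```

```text
time: 8.75
tool_pos: [0.5098, -0.1711, 0.0467]
ee_rot: [3.139, 0.001, 1.664]
wrist_force: [-0.5, 0.3, 0.4]
width: 0.0195
finger_force: 0.0
time: 8.95
tool_pos: [0.5092, -0.1661, 0.0467]
ee_rot: [3.14, 0.003, 1.665]
wrist_force: [0.6, -3.0, 1.9]
width: 0.0196
finger_force: 1.9
time: 9.15
tool_pos: [0.5085, -0.16, 0.0467]
ee_rot: [3.139, 0.003, 1.664]
wrist_force: [0.9, -5.4, 3.8]
width: 0.0197
finger_force: 2.6
time: 9.35
tool_pos: [0.5079, -0.1541, 0.0467]
ee_rot: [3.139, 0.003, 1.664]
wrist_force: [0.9, -5.7, 4.1]
width: 0.0195
finger_force: 2.7
[[   1.14326743 -101.25294527   46.68607964]]
```

```bash
cat >> h.py <<'E'
def cl(s):
    if s<0:return np.array([0.,s])
    if s<104*np.pi/2:return np.array([104-104*np.cos(s/104),104*np.sin(s/104)])
    return np.array([104+s-104*np.pi/2,104.])
def push(s,b=53):
    f,r=cl(s+25),cl(s-25);h=(f-r)/np.linalg.norm(f-r);p=(f+r)/2-b*h
    return tw(T(),[[*p,0]])[0][:2],T()[2]+np.arctan2(h[1],h[0])
def rows(s0,ds,n,b=53):
    o=robot.get_obs();x=o["tool_pos"][:2];y=o["ee_rot"][2]
    for i in range(n):
        s=s0+ds*(i+1);p,yw=push(s,b);print(round(s),((p-x)/.05).round(2).tolist(),round((yw-y)/(np.pi/2),3));x,y=p,yw
E
python3 -c "
from h import *
rows(-48,10,20)"
```

```text
-38 [-0.04, 0.2] 0.0
-28 [-0.02, 0.2] 0.0
-18 [-0.02, 0.2] -0.003
-8 [-0.03, 0.2] -0.015
2 [-0.04, 0.2] -0.027
12 [-0.05, 0.2] -0.039
22 [-0.06, 0.2] -0.051
32 [-0.07, 0.21] -0.061
42 [-0.05, 0.21] -0.061
52 [-0.03, 0.22] -0.061
62 [-0.01, 0.22] -0.061
72 [0.01, 0.22] -0.061
82 [0.04, 0.22] -0.061
92 [0.06, 0.21] -0.061
102 [0.08, 0.21] -0.061
112 [0.1, 0.2] -0.061
122 [0.11, 0.19] -0.061
132 [0.13, 0.18] -0.061
142 [0.15, 0.16] -0.06
152 [0.17, 0.14] -0.051
```

```bash
python3 -m handwheel '[[[0,0,0],[-0.04,0.2,0],0.79],[[0,0,0],[-0.02,0.2,0],0.79],[[0,0,0],[-0.02,0.2,0],0.79],[[0,0,-0.015],[-0.03,0.2,0],0.79]]'
python3 -m handwheel '[[[0,0,-0.03],[-0.04,0.2,0],0.79],[[0,0,-0.04],[-0.05,0.2,0],0.79],[[0,0,-0.05],[-0.06,0.2,0],0.79]]'
python3 -c "
from h import *
rows(22,10,1)"
```

```text
time: 9.75
tool_pos: [0.5023, -0.1138, 0.0466]
ee_rot: [3.14, 0.003, 1.64]
wrist_force: [0.2, -6.4, 5.1]
width: 0.0193
finger_force: 2.8
time: 10.05
tool_pos: [0.4943, -0.0838, 0.0465]
ee_rot: [3.14, 0.003, 1.45]
wrist_force: [-1.1, -6.1, 5.0]
width: 0.0196
finger_force: 2.9
32 [-0.07, 0.2] -0.059
```

Force is steady at about 6 N, so on into the bend.

```bash
python3 -m handwheel '[[[0,0,-0.06],[-0.07,0.2,0],0.79],[[0,0,-0.06],[-0.05,0.21,0],0.79],[[0,0,-0.06],[-0.03,0.22,0],0.79]]'
python3 -m handwheel '[[[0,0,-0.06],[-0.01,0.22,0],0.79],[[0,0,-0.06],[0.01,0.22,0],0.79]]'
python3 - <<'E'
from h import *
rows(72,10,9)
im,d=robot.snapshot("scene");cv2.imwrite("pics/s3.png",cv2.resize(im[130:310,100:340,::-1],(800,600),interpolation=cv2.INTER_CUBIC))
E
```

```text
time: 10.35
tool_pos: [0.4858, -0.0521, 0.0461]
ee_rot: [-3.141, 0.002, 1.166]
wrist_force: [-2.0, -5.1, 4.0]
width: 0.0196
finger_force: 2.9
time: 10.55
tool_pos: [0.4852, -0.0298, 0.0457]
ee_rot: [-3.14, 0.003, 0.977]
wrist_force: [-3.3, -5.3, 4.3]
width: 0.0199
finger_force: 2.9
82 [0.08, 0.2] -0.065
92 [0.06, 0.21] -0.061
102 [0.08, 0.21] -0.061
112 [0.1, 0.2] -0.061
122 [0.11, 0.19] -0.061
132 [0.13, 0.18] -0.061
142 [0.15, 0.16] -0.06
152 [0.17, 0.14] -0.051
162 [0.18, 0.11] -0.038
```

View pics/s3.png

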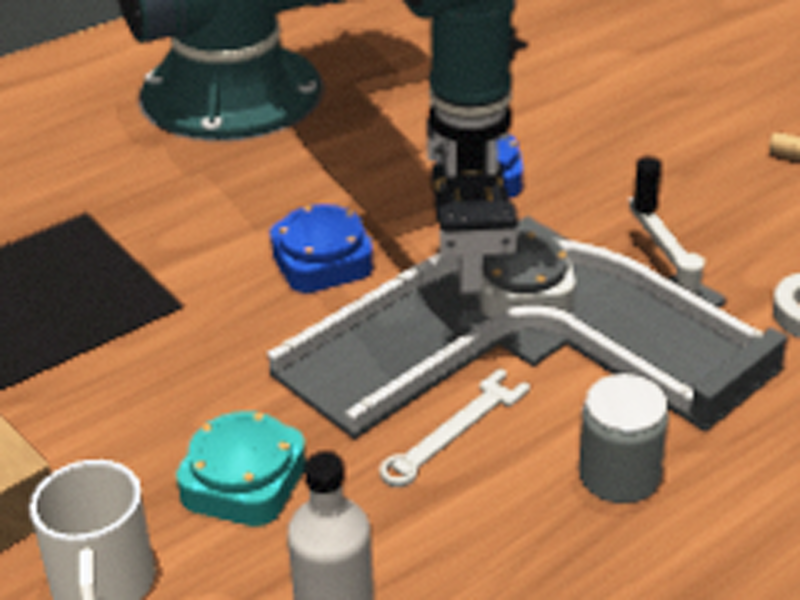

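The shuttle lies flat in mid-bend at (535,270), and the fingers are square on its rear at (480,270). Continuing.

```bash
python3 -m handwheel '[[[0,0,-0.065],[0.08,0.2,0],0.79],[[0,0,-0.06],[0.06,0.21,0],0.79],[[0,0,-0.06],[0.08,0.21,0],0.79]]'
python3 -m handwheel '[[[0,0,-0.06],[0.1,0.2,0],0.79],[[0,0,-0.06],[0.11,0.19,0],0.79],[[0,0,-0.06],[0.13,0.18,0],0.79]]'
python3 -c "
from h import *
rows(132,10,13)"
```

```text
time: 10.9
tool_pos: [0.4952, 0.0017, 0.045]
ee_rot: [-3.138, 0.005, 0.688]
wrist_force: [-4.0, -4.0, 3.9]
width: 0.0197
finger_force: 2.7
time: 11.2
tool_pos: [0.5104, 0.0289, 0.0449]
ee_rot: [-3.14, 0.011, 0.406]
wrist_force: [-11.2, -8.8, 10.3]
width: 0.0195
finger_force: 6.7
142 [0.2, 0.17] -0.067
152 [0.17, 0.14] -0.051
162 [0.18, 0.11] -0.038
172 [0.19, 0.08] -0.026
182 [0.19, 0.05] -0.014
192 [0.2, 0.02] -0.002
202 [0.2, 0.02] 0.0
212 [0.2, 0.02] 0.0
222 [0.2, 0.02] 0.0
232 [0.2, 0.02] 0.0
242 [0.2, 0.02] 0.0
252 [0.2, 0.02] 0.0
262 [0.2, 0.02] 0.0
```

```bash
python3 -m handwheel '[[[0,0,-0.015],[0.09,0.05,0],0.79],[[0,0,-0.015],[0.05,0.02,0],0.79]]'
python3 - <<'E'
from h import *
rows(137,5,3);o=robot.get_obs();print(wt(T(),o["tool_pos"]),o["wrist_torque"])
im,d=robot.snapshot("top");cv2.imwrite("pics/t4.png",cv2.resize(im[120:250,190:350,::-1],(738,600),interpolation=cv2.INTER_CUBIC))
E
```

```text
time: 11.4
tool_pos: [0.5176, 0.0332, 0.0448]
ee_rot: [-3.139, 0.01, 0.362]
wrist_force: [-7.2, -2.3, 6.7]
width: 0.02
finger_force: 3.8
142 [0.06, 0.08] -0.039
147 [0.08, 0.07] -0.027
152 [0.09, 0.07] -0.024
[[28.30666995 84.34279085 44.8440168 ]] [-0.32557677  1.48073034  0.09624833]
```

View pics/t4.png

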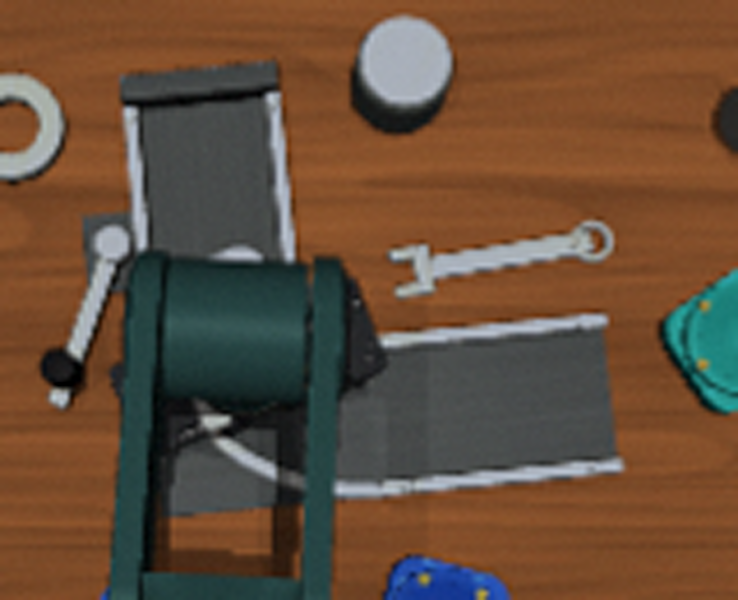

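The arm covers the shuttle in this view, but the open gate is plain at (62,368)–(112,242). Force has eased to 7 N, so I go on gently.

```bash
python3 -m handwheel '[[[0,0,-0.03],[0.08,0.05,0],0.79],[[0,0,-0.03],[0.08,0.05,0],0.79]]'
python3 -m handwheel '[[[0,0,-0.025],[0.09,0.06,0],0.79],[[0,0,-0.025],[0.09,0.06,0],0.79]]'
python3 -c "
from h import *
rows(152,10,11);print(wt(T(),robot.get_obs()['tool_pos']))"
```

```text
time: 11.65
tool_pos: [0.5261, 0.0393, 0.0445]
ee_rot: [-3.138, 0.008, 0.266]
wrist_force: [-5.4, -1.0, 5.7]
width: 0.0195
finger_force: 2.9
time: 11.85
tool_pos: [0.5352, 0.0455, 0.0445]
ee_rot: [-3.138, 0.008, 0.188]
wrist_force: [-5.7, -1.1, 5.4]
width: 0.0197
finger_force: 3.2
162 [0.05, 0.08] -0.018
172 [0.19, 0.08] -0.026
182 [0.19, 0.05] -0.014
192 [0.2, 0.02] -0.002
202 [0.2, 0.02] 0.0
212 [0.2, 0.02] 0.0
222 [0.2, 0.02] 0.0
232 [0.2, 0.02] 0.0
242 [0.2, 0.02] 0.0
252 [0.2, 0.02] 0.0
262 [0.2, 0.02] 0.0
[[46.97503341 94.91008023 44.52545909]]
```

```bash
python3 -m handwheel '[[[0,0,-0.02],[0.15,0.06,0],0.79],[[0,0,-0.02],[0.19,0.06,0],0.79],[[0,0,-0.015],[0.19,0.05,0],0.79]]'
python3 -m handwheel '[[[0,0,0],[0.2,0.03,0],0.79],[[0,0,0],[0.2,0.02,0],0.79],[[0,0,0],[0.2,0.02,0],0.79]]'
python3 -c "
from h import *
rows(202,10,6);print(wt(T(),robot.get_obs()['tool_pos']))"
```

```text
time: 12.15
tool_pos: [0.5619, 0.0541, 0.0445]
ee_rot: [-3.139, 0.008, 0.102]
wrist_force: [-6.3, -1.1, 5.1]
width: 0.0197
finger_force: 3.0
time: 12.45
tool_pos: [0.5919, 0.0576, 0.0445]
ee_rot: [-3.139, 0.008, 0.103]
wrist_force: [-5.8, -0.0, 5.1]
width: 0.0203
finger_force: 3.2
212 [-0.1, 0.04] -0.006
222 [0.2, 0.02] 0.0
232 [0.2, 0.02] 0.0
242 [0.2, 0.02] 0.0
252 [0.2, 0.02] 0.0
262 [0.2, 0.02] 0.0
[[104.63417656 101.60742291  44.49145689]]
```

```bash
python3 -m handwheel '[[[0,0,-0.005],[0.2,0.03,0],0.79],[[0,0,0],[0.2,0.02,0],0.79],[[0,0,0],[0.2,0.02,0],0.79],[[0,0,0],[0.18,0.02,0],0.79]]'
python3 -m handwheel '[[[0,0,0],[0.05,0.01,0],0.79],[[0,0,0],[0.04,0,0],0.79]]'
python3 -m handwheel '[[[0,0,0],[0.04,0,0],0.79]]'
python3 -m handwheel '[[[0,0,0],[0.04,0,0],0.79]]'
python3 -c "
from h import *
print(wt(T(),robot.get_obs()['tool_pos']))"
```

```text
time: 12.85
tool_pos: [0.6311, 0.062, 0.0445]
ee_rot: [-3.139, 0.008, 0.095]
wrist_force: [-6.6, -0.7, 5.2]
width: 0.0197
finger_force: 3.1
time: 13.05
tool_pos: [0.6347, 0.0624, 0.0445]
ee_rot: [-3.139, 0.01, 0.095]
wrist_force: [-11.3, -1.1, 7.9]
width: 0.0198
finger_force: 5.9
time: 13.15
tool_pos: [0.6347, 0.0624, 0.0445]
ee_rot: [-3.139, 0.015, 0.095]
wrist_force: [-16.3, -0.7, 10.9]
width: 0.0196
finger_force: 8.3
time: 13.25
tool_pos: [0.6349, 0.0624, 0.0446]
ee_rot: [-3.138, 0.019, 0.095]
wrist_force: [-20.9, 0.5, 14.7]
width: 0.02
finger_force: 10.7
[[147.83774888 102.41277217  44.55410796]]
```

Firm stop at 21 N. Backing off, rising and checking from the wrist.

```bash
python3 -m handwheel '[[[0,0,0],[-0.2,-0.02,0],0.79],[[0,0,0],[-0.2,-0.02,0],0.79],[[0,0,0],[-0.1,0,0.5],0.79],[[0,0,0],[-0.1,0,0.7],0.79],[[0,0,0],[-0.1,0,0.7],0.79]]'
python3 -m handwheel '[[[0,0,0],[-0.6,0,0.7],0.57],[[0,0,-0.05],[-0.6,0.2,0.3],0.57],[[0,0,0],[0,0,0],0.57]]'
python3 - <<'E'
from h import *
from scipy.spatial.transform import Rotation as R
c=robot.calibration("wrist");o=robot.get_obs()
W=np.eye(4);W[:3,:3]=R.from_euler("xyz",o["ee_rot"]).as_matrix();W[:3,3]=o["tool_pos"];W=W@c["hand_eye"];Wi=np.linalg.inv(W)
im,d=robot.snapshot("wrist")
pr=lambda P:cv2.projectPoints(np.float64(P),cv2.Rodrigues(Wi[:3,:3])[0],Wi[:3,3],c["mtx"],c["D"])[0][:,0]
a=np.linspace(0,2*np.pi,60)
# home outline at shuttle top: corners
o4=[];
for cx,cy,a0 in((25,24,0),(-25,24,np.pi/2),(-25,-24,np.pi),(25,-24,1.5*np.pi)):
    for q in np.linspace(a0,a0+np.pi/2,10):o4.append([205+cx+20*np.cos(q),104+cy+20*np.sin(q),36])
b=im[:,:,::-1].copy()
cv2.polylines(b,[pr(tw(T(),np.array(o4))).round().astype(np.int32)],True,(0,0,255),1)
cv2.imwrite("pics/w5.png",b)
need(*gate(2.0)[:2],.2,np.pi/2-2+T()[2])
E
```

```text
time: 13.75
tool_pos: [0.6064, 0.0598, 0.1403]
ee_rot: [-3.14, 0.002, 0.094]
wrist_force: [1.2, 0.8, 0.1]
width: 0.0199
finger_force: 0.0
time: 14.05
tool_pos: [0.5467, 0.0707, 0.1946]
ee_rot: [-3.14, -0.007, 0.016]
wrist_force: [-0.1, -0.3, -0.3]
width: 0.0391
finger_force: 0.0
units d [-0.37  2.    0.15] turnz -0.225 F [ 0.2  0.2 -1. ] w 0.04 t 14.1
```

View pics/w5.png

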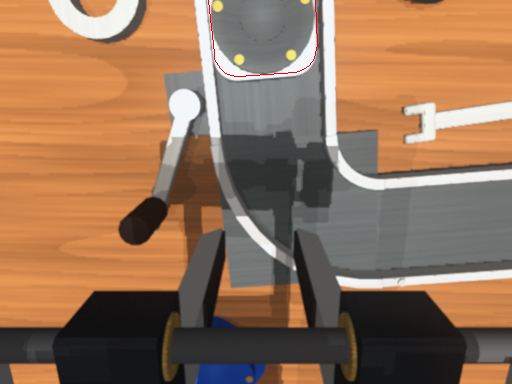

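The wrist view shows the shuttle square against the expected home outline, with its rear edge at about (265,77). The gate knob is at (143,220), still open. Now caging it to shut.

```bash
python3 -m handwheel '[[[0,0,-0.06],[-0.09,0.5,0],0.57],[[0,0,-0.06],[-0.09,0.5,0],0.57],[[0,0,-0.06],[-0.09,0.5,0],0.57],[[0,0,-0.045],[-0.1,0.5,0],0.57],[[0,0,0],[0,0,0],0.57]]'
python3 -c "
from h import *
need(*gate(2.0)[:2],.09,np.pi/2-2+T()[2])
g=[gate(t) for t in np.linspace(2,0,17)]
print((np.diff(g,axis=0)[:,:2]/.05).round(2).tolist())"
```

```text
time: 14.6
tool_pos: [0.5284, 0.1718, 0.1884]
ee_rot: [3.141, 0.003, -0.334]
wrist_force: [0.3, 0.3, 0.2]
width: 0.0404
finger_force: 0.0
units d [ 0.   -0.03 -1.97] turnz -0.001 F [0.3 0.3 0.2] w 0.04 t 14.6
[[-0.07, -0.24], [-0.04, -0.25], [-0.01, -0.25], [0.03, -0.25], [0.06, -0.24], [0.09, -0.23], [0.11, -0.22], [0.14, -0.21], [0.17, -0.19], [0.19, -0.16], [0.21, -0.14], [0.22, -0.11], [0.24, -0.08], [0.24, -0.05], [0.25, -0.02], [0.25, 0.01]]
```

```bash
python3 -m handwheel '[[[0,0,0],[0,-0.03,-0.6],0.57],[[0,0,0],[0,0,-0.6],0.57],[[0,0,0],[0,0,-0.3],0.57],[[0,0,0],[0,0,-0.3],0.57],[[0,0,0],[0,0,-0.2],0.57]]'
python3 -m handwheel '[[[0,0,0],[0,0,0],0.57],[[0,0,0.08],[-0.07,-0.24,0],0.57],[[0,0,0.08],[-0.04,-0.25,0],0.57],[[0,0,0.08],[-0.01,-0.25,0],0.57],[[0,0,0.08],[0.03,-0.25,0],0.57]]'
python3 -m handwheel '[[[0,0,0.08],[0.06,-0.24,0],0.57],[[0,0,0.08],[0.09,-0.23,0],0.57],[[0,0,0.08],[0.11,-0.22,0],0.57],[[0,0,0.08],[0.14,-0.21,0],0.57],[[0,0,0.08],[0.17,-0.19,0],0.57]]'
python3 -m handwheel '[[[0,0,0.08],[0.19,-0.16,0],0.57],[[0,0,0.08],[0.21,-0.14,0],0.57],[[0,0,0.08],[0.22,-0.11,0],0.57],[[0,0,0.08],[0.24,-0.08,0],0.57],[[0,0,0],[0,0,0],0.57]]'
python3 -c "
from h import *
need(*gate(0)[:2],.09,np.pi/2+T()[2])"
```

```text
time: 15.1
tool_pos: [0.529, 0.1674, 0.0891]
ee_rot: [3.141, 0.001, -0.338]
wrist_force: [-0.0, 0.4, 0.0]
width: 0.0405
finger_force: 0.0
time: 15.6
tool_pos: [0.5251, 0.1187, 0.0919]
ee_rot: [-3.141, -0.002, 0.17]
wrist_force: [0.7, 1.9, -0.8]
width: 0.0404
finger_force: 0.7
time: 16.1
tool_pos: [0.554, 0.0641, 0.0921]
ee_rot: [3.141, -0.003, 0.798]
wrist_force: [0.2, 1.6, -0.4]
width: 0.0402
finger_force: 0.7
time: 16.6
tool_pos: [0.598, 0.0388, 0.0919]
ee_rot: [3.138, -0.001, 1.295]
wrist_force: [0.1, 0.5, 0.1]
width: 0.0403
finger_force: 0.0
units d [ 0.69 -0.02 -0.04] turnz 0.235 F [0.1 0.5 0.1] w 0.04 t 16.6
```

```bash
python3 -m handwheel '[[[0,0,0.08],[0.22,-0.04,0],0.57],[[0,0,0.08],[0.24,-0.02,0],0.57],[[0,0,0.075],[0.24,0.02,0],0.57],[[0,0,0],[0.06,0,0],0.57],[[0,0,0],[0,0,0],0.57]]'
python3 -m handwheel '[[[0,0,0],[0.04,0,0],0.57],[[0,0,0],[0,0,0],0.57]]'
python3 -m handwheel '[[[0,0,0],[0.04,0,0],0.57],[[0,0,0],[0,0,0],0.57]]'
python3 -c "
from h import *
need(*gate(0)[:2],.09,np.pi/2+T()[2])"
```

```text
time: 17.1
tool_pos: [0.6344, 0.0375, 0.0911]
ee_rot: [3.14, 0.0, 1.661]
wrist_force: [0.3, -0.4, 0.3]
width: 0.0407
finger_force: 0.0
time: 17.3
tool_pos: [0.6358, 0.0375, 0.0908]
ee_rot: [3.141, -0.0, 1.663]
wrist_force: [-0.6, -0.2, -0.4]
width: 0.0404
finger_force: 0.3
time: 17.5
tool_pos: [0.6367, 0.0375, 0.0906]
ee_rot: [-3.138, -0.0, 1.664]
wrist_force: [-4.9, -0.2, 3.1]
width: 0.0402
finger_force: 2.6
units d [-0.09  0.   -0.01] turnz 0.0 F [-4.9 -0.2  3.1] w 0.04 t 17.5
```

```bash
python3 -m handwheel '[[[0,0,0],[0.04,0,0],0.57],[[0,0,0],[0,0,0],0.57]]'
python3 -m handwheel '[[[0,0,0],[-0.19,0,0],0.57],[[0,0,0],[0,0,0.4],0.57],[[0,0,0],[0,0,0.7],0.57],[[0,0,0],[0,0,0.7],0.57],[[0,0,0],[-0.3,0,0.5],0.57]]'
python3 -m handwheel '[[[0,0,0],[-0.8,0.3,0.2],0.57],[[0,0,0],[-0.9,0.3,0],0.57],[[0,0,0],[-0.9,0.3,0],0.57],[[0,0,0],[-0.8,0.3,0],0.57],[[0,0,0],[0,0,0],0.57]]'
python3 - <<'E'
from h import *
im,d=robot.snapshot("top");s=5
o=cv2.resize(im[125:225,190:330,::-1],None,fx=s,fy=s,interpolation=cv2.INTER_CUBIC)
for p,z in(((205,104),8),):
    a=np.linspace(0,6.28,60);c=np.c_[205+42*np.cos(a),104+42*np.sin(a),np.full(60,42)]
    q=((proj(tw(T(),c))-[190,125]+.5)*s).round().astype(np.int32);cv2.polylines(o,[q],True,(0,0,255),1)
cv2.imwrite("pics/end.png",o)
E
```

```text
time: 17.7
tool_pos: [0.6368, 0.0375, 0.0905]
ee_rot: [-3.134, -0.001, 1.664]
wrist_force: [-9.9, -0.9, 6.8]
width: 0.0405
finger_force: 5.1
time: 18.2
tool_pos: [0.6173, 0.0373, 0.2079]
ee_rot: [3.136, 0.001, 1.664]
wrist_force: [-0.6, 0.5, 0.0]
width: 0.0406
finger_force: 0.0
time: 18.7
tool_pos: [0.4419, 0.0989, 0.2156]
ee_rot: [3.14, -0.001, 1.667]
wrist_force: [0.2, -0.5, -0.4]
width: 0.0404
finger_force: 0.0
```

View pics/end.png

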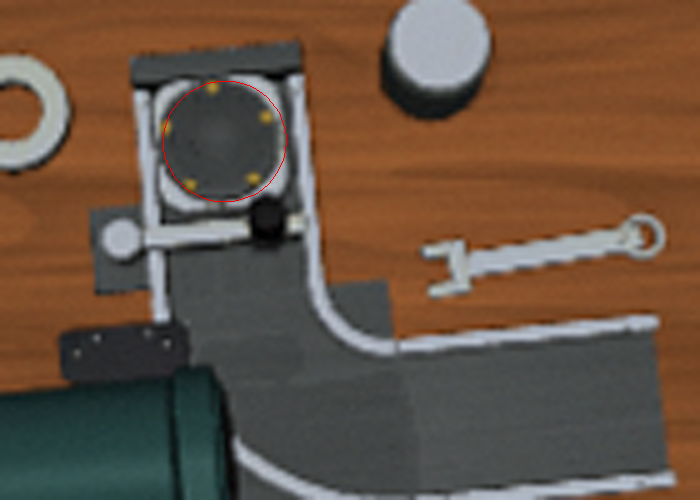

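The picture shows the shuttle hub at (220,140), touching the stop at row 80. The gate is shut across at row 230, and the bystanders in this view are unmoved.

```bash
python3 -c "
from bench import robot
print(robot.close_job())"
```

```text
the job is handed in; nothing more can be done
None
```

I opened the gate fully, pushed the shuttle flat round the bend and up against the end stop, shut the gate behind it, and handed the job in at about 19 s; pushing force briefly reached 14 N in the bend and about 26 N at the stop, and I moved none of the other things on the bench.

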